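# Vent an airtight lens case and hold its lid ajar

## Task

The airtight lens case is held shut by air pressure and by its tacky gasket. With the lid still shut, press the red vent plunger fully down to its stop to let the air in, then take the carrying handle, pull the lid free of the gasket without ever letting it swing up by more than a hand's width, and finish while holding it just ajar, about two fingers (3 cm) open at its front edge, so that a fresh desiccant tin can be slipped in. Keep hold of the handle at the end, and leave the mug of pens, the lens and the desiccant tin where they stand.

Things in the scene. Friction and masses are not known exactly. Their poses are not given: they have to be found in the camera images.
- handle_bar (a point): Centre of the black carrying handle's round bar, on top of the lid near its front: 12 mm thick, 120 mm long, level along the case's y axis, on an upright at each end (100 mm free between); 36 mm above the flat top of the lid. Rigid with the lid: 165 mm in front of the hinge line and 66 mm above it. Lid shut: x points from the front (latches) to the hinge, z up.
- vent_top (a point): Centre of the top face of the red vent plunger, a round button 22 mm across in a dark collar 38 mm across on the lid's top, 105 mm from the handle's middle along the case's +y axis and 23 mm nearer the hinge. Its top is 18 mm above the lid's top; 11 mm above the collar when up, 5 mm when down. Press along the lid's -z.
- vent (a joint): Travel of the vent plunger in m: 0 up, 0.006 fully down on its stop. A spring pushes it back up: 2 N to start it, 5.5 N at the stop, rigid after that. Until it has once been pressed home, air pressure holds the lid and it cannot be pulled up; afterwards the air stays let in, though the plunger springs back.
- lid_hinge (a point): Middle of the hinge line, at the rear edge of the lid's underside, 113 mm above the desk; the line runs along the case's y axis. Axes as the lid's. With the lid shut x points from the front of the case to its hinge, so the front faces -x.
- lid (a joint): Opening angle of the lid in rad: 0 shut, grows as the front rises (turn about +y of lid_hinge); 0.135 is a 30 mm gap in front. Lid 304 mm wide, 30 mm thick, 0.34 to 0.67 kg, falls shut if let go. Once vented the tacky gasket still holds it: the upward pull at the handle peaks at 10 to 17 N within the first 0.01 rad, then drops to 2 to 5 N by 0.05 rad, where the seal is broken for good.
- lid_front (a point): Middle of the lid's front lower edge, 224 mm from the hinge line. It rises as the lid opens.
- case: The grey lens case, 220 mm (x, front to hinge) by 300 mm (y) by 110 mm high without the lid (143 mm with it), heavy and firm on its rubber feet; origin under its centre, z up, front with two undone black latches facing -x.
- mug_center (a point): Centre of the white mug of pens, 82 mm across, 98 mm high (pens stand to 156 mm), half-way up; z up. To be left alone.
- lens_center (a point): Centre of the black camera lens that stands on its end, 76 mm across, 88 mm high, half-way up; z up. To be left alone.
- tin_center (a point): Centre of the flat perforated aluminium desiccant tin, 60 by 90 by 18 mm, lying in front of the case; z up. To be left alone.

How it is judged:
By the outcome, as a careful person would: the job done as asked, in the order asked, and still so for the second after the job is handed in, while the arm keeps its last pose, push and grip.
It also fails if it takes over 43 s, if anything falls off the work surface, if the arm or the gripper's body presses on something with over 40 N, if the wrist force passes 120 N, or if a joint passes its speed limit or range.

## Robot

A 6-joint arm with a two-finger parallel gripper is mounted at the origin on the work surface. World frame = base frame: x ahead of the robot, y to its left, z up, the work surface at z = 0. Lengths are in m, angles in degrees, forces in N, time in s.
With the tool pointing down it reaches from about 0.225 to 0.725 m from the base axis. Payload 3.1 kg.
Tool frame: the origin (TCP) lies on the front face of the gripper's body, between the roots of the fingers; the fingertips stand 73 mm ahead of it and the grasp point (between the pads) lies 54 mm ahead of it; z points along the fingers, y is the line along which they close (so a half turn about z gives the same grasp; the last joint's range is limited). The gripper opens to 85 mm and grips with 20 to 120 N. Pads are 22 mm wide; open, the fingers measure 114 mm over their backs; the gripper's body (76 mm by 85 mm) begins 54 mm behind the grasp point. The pads swing forward as they close: fully open they stand 13 mm farther back than shut.
Start: joints at [-83.583, 2.75, 5.684, 92.934, 0, 82.678], TCP at [0.125, -0.51, 0.304] pointing down, gripper open.
Joint ranges: [-166.93, 166.93], [-56.73, 111.36], [-69.38, 81.34], [-121.58, 131.49], [-85.45, 84.26], [-180, 180]. Speed limits (degrees/s): [159.86, 159.86, 180, 180, 180, 180].

## Interface

Orientations are given as [roll, pitch, yaw] about the fixed x, y, z axes, in that order (R = Rz(yaw) Ry(pitch) Rx(roll)).
In Python, from rig import get_obs, grab_frame, get_calibration, finish_job gives the robot as it stands.
- The arm moves only by the tool carry_out, never from a script. Its argument "increments" is a list of rows, each a list of 3 entries, a list of its own where there are three numbers: the shift along the tool's x, y, z in cm, then the turn, a rotation vector about the tool's x, y, z in degrees, then the closure in counts, from 0 (fully open) to 255 (shut). In form: [[[tx, ty, tz], [wx, wy, wz], hand], ...]. A call has 1 to 5 rows; each row is the pose to reach, as a shift and turn from the pose commanded when the call began, along the tool's axes at that moment; what a row does not reach only later rows make up. A row lasts 1/12 s, in which the tool goes at most 41.7 mm and 7.16 degrees, less where a joint would pass 70% of its speed; a pose out of reach is approached as far as the arm can. A call with a gripper value outside its range is refused whole. The fingers move at their own pace and stop on an object; "squeeze" is the grip in N (left out, the last holds). Time passes only in rows, so rows that repeat a pose let the fingers close. It gives the time, the measured TCP pose, the force, the opening and the grip force at its end, in the units of the state.
- get_obs(): the state, without advancing time (a new reading comes with each control period).
- grab_frame(name): name is "scene" or "top" or "wrist"; returns the picture (480x640x3 uint8, red, green, blue); there is no depth.
- get_calibration(name): a dict with "K" (3x3 intrinsics, pixels), "dist" ([k1, k2, p1, p2, k3] as OpenCV has them; the pictures are not rectified), "world_from_camera" (4x4, takes a point from camera to world coordinates). Camera axes: x right, y down, z forward; pixel columns grow to the right and rows downward; lengths in m; the calibration is good to about 2 mm. A picture is of the moment at which its call begins: read the wrist's pose just before it. get_calibration takes no time and is no camera call; for the wrist camera it gives the pose at the moment of the call.
- finish_job(): hands the job in; it is judged then, once.
The state is a dict: "clock": time; "joint_positions": joint angles; "dq": joint speeds; "effort": joint torques, N m; "tcp_pos": TCP position; "orientation": TCP orientation; "ft_force": force on the tool from outside, world axes, zero at the start; "moment": the same for the moment, N m; "gripper_width": finger opening in m; "finger_force": force on a finger pad.
Only numpy, scipy, OpenCV 4.12 (cv2) and the standard library are available. Lean on these libraries where they do the work, as an engineer would, in place of code of your own. Each camera call takes 0.05 s, during which the arm holds its last target. There are 200 camera calls.

## Working session

There is one attempt and no reset: what is moved stays moved. The work goes in short steps, Python scripts to look and compute and a tool call to move; the robot and the scene stay as the last step left them, time stands still between calls to the robot, and variables do not carry over. Pictures are saved under pics/ and viewed, at most 10 in all, crops included, and the job is handed in when it is done.

Besides the shell and the picture viewer there is one more tool, called after "Request:" in YAML: its name, and indented under it one key for each argument. carry_out: Moves the arm, as the interface text tells. Its arguments: {"type":"object","properties":{"increments":{"type":"array"},"squeeze":{"type":"number"}},"required":["increments"]}

```bash
mkdir -p pics; python3 - <<'E'
from rig import *
import cv2,numpy as np
o=get_obs();print(o)
for n in("scene","top"):
    f=grab_frame(n);cv2.imwrite(f"pics/{n}0.png",f[:,:,::-1]);c=get_calibration(n);print(n,c)
E
```

```text
{'clock': 0.0, 'joint_positions': array([-8.35811709e+01,  2.79184324e+00,  5.59136390e+00,  9.29350910e+01,
        1.69011347e-03,  8.26760788e+01]), 'dq': array([ 0.07854284,  0.01209285,  0.12053161, -0.05731896,  0.06362846,
        0.0151998 ]), 'effort': array([-1.92522297e-03, -3.38786960e+01,  3.20012283e+01,  2.04205391e-02,
       -7.75052513e-05,  1.12369318e-05]), 'tcp_pos': array([ 0.12465083, -0.50952191,  0.30272434]), 'orientation': array([-1.79865751e+02, -1.89586389e-02,  1.37427260e+01]), 'ft_force': array([-0.26595555,  0.76501026,  0.71023087]), 'moment': array([-0.01395003,  0.00195469,  0.02055217]), 'finger_force': 0.0, 'gripper_width': 0.08548304496696979}
scene {'K': array([[577.31058059,   0.        , 317.1433163 ],
       [  0.        , 577.31058059, 227.30568072],
       [  0.        ,   0.        ,   1.        ]]), 'dist': array([-0.03661881,  0.        ,  0.        ,  0.        ,  0.        ]), 'world_from_camera': array([[-0.50520819,  0.73219683, -0.45678495,  1.04711219],
       [ 0.86294168,  0.42258843, -0.27703911,  0.35685955],
       [-0.00981512, -0.5341412 , -0.8453383 ,  1.08326647],
       [ 0.        ,  0.        ,  0.        ,  1.        ]])}
top {'K': array([[457.50875164,   0.        , 325.53926094],
       [  0.        , 457.50875164, 234.49260176],
       [  0.        ,   0.        ,   1.        ]]), 'dist': array([0.00521787, 0.        , 0.        , 0.        , 0.        ]), 'world_from_camera': array([[-0.00367019, -0.98737702,  0.15834503,  0.39999023],
       [-0.99998924,  0.00407336,  0.00222167,  0.03249077],
       [-0.00283862, -0.15833517, -0.98738134,  1.01778418],
       [ 0.        ,  0.        ,  0.        ,  1.        ]])}
```

View pics/scene0.png

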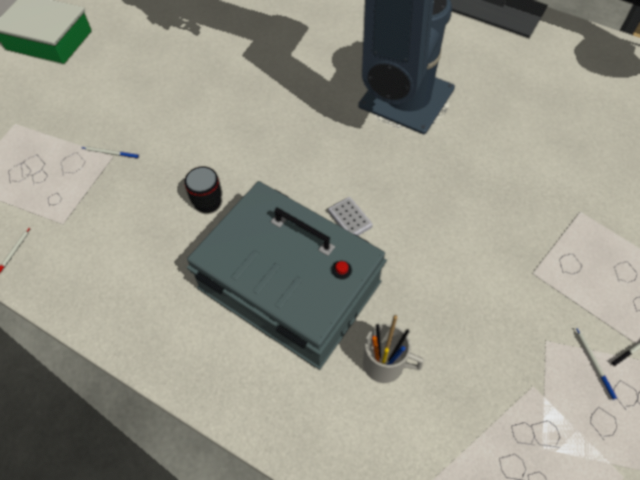

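View pics/top0.png

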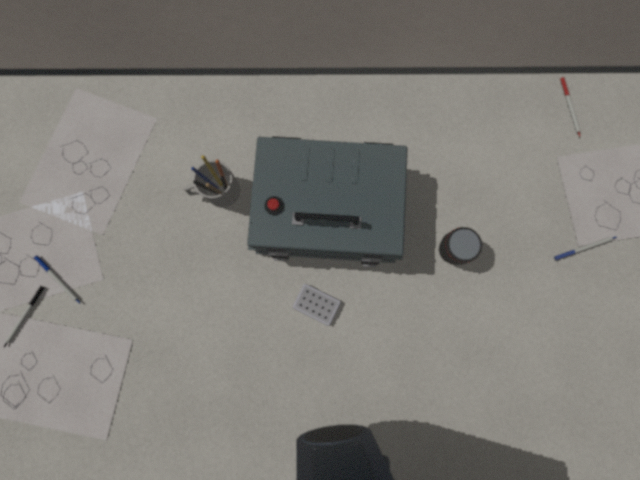

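The scene view shows the vent at about (342,268) and the handle from (277,213) to (328,245). In the top view the vent is at (273,205) and the handle bar spans about (296..358, 218). The mug is beside the vent side of the case.

```bash
cat >h.py <<'E'
import cv2,numpy as np
from rig import *
def ray(c,uv):
    p=cv2.undistortPoints(np.array([[uv]],float),c["K"],c["dist"])[0,0]
    T=c["world_from_camera"];return T[:3,3],T[:3,:3]@np.r_[p,1]
def plane(c,uv,z):
    o,d=ray(c,uv);return o+d*(z-o[2])/d[2]
def tri(rs):
    A=0;b=0
    for o,d in rs:
        d=d/np.linalg.norm(d);P=np.eye(3)-np.outer(d,d);A=A+P;b=b+P@o
    return np.linalg.solve(A,b)
E
python3 - <<'E'
from h import *
C={n:get_calibration(n) for n in("scene","top")};red={}
roi={"scene":(200,255,260,345),"top":(205,232,285,370)}
for n in C:
    f=cv2.imread(f"pics/{n}0.png").astype(int);b,g,r=f[...,0],f[...,1],f[...,2]
    m=((r>110)&(r>2.2*g)&(r>2.2*b)).astype(np.uint8)
    y0,y1,x0,x1={"scene":(250,290,320,365),"top":(190,220,255,290)}[n]
    mm=np.zeros_like(m);mm[y0:y1,x0:x1]=m[y0:y1,x0:x1]
    ys,xs=np.nonzero(mm);red[n]=(xs.mean(),ys.mean());print(n,"red",red[n],len(xs),xs.min(),xs.max(),ys.min(),ys.max(),plane(C[n],red[n],.161))
    # handle
    y0,y1,x0,x1=roi[n]
    k=(f.max(2)<42).astype(np.uint8);mm=np.zeros_like(k);mm[y0:y1,x0:x1]=k[y0:y1,x0:x1]
    cs,_=cv2.findContours(mm,cv2.RETR_EXTERNAL,cv2.CHAIN_APPROX_NONE);c=max(cs,key=cv2.contourArea)
    R=cv2.minAreaRect(c);print(n,"handle",R)
    P=cv2.boxPoints(R);print([plane(C[n],p,.179).round(4).tolist() for p in P],plane(C[n],R[0],.179))
    im=cv2.imread(f"pics/{n}0.png")[y0-25:y1+25,x0-30:x1+30];cv2.imwrite(f"pics/{n}c.png",cv2.resize(im,(600,int(600*im.shape[0]/im.shape[1]))))
print("tri",tri([ray(C[n],red[n]) for n in C]))
a=cv2.imread("pics/scenec.png");b=cv2.imread("pics/topc.png");s=np.vstack([a,b]);print(s.shape);cv2.imwrite("pics/both.png",cv2.resize(s,None,fx=.65,fy=.65))
E
```

```text
scene red (np.float64(341.95283018867923), np.float64(266.5566037735849)) 106 336 347 261 272 [0.59887544 0.13603064 0.161     ]
scene handle ((301.72540283203125, 227.7564697265625), (64.0635986328125, 10.509310722351074), 30.256441116333008)
[[0.58, -0.0264, 0.179], [0.5577, -0.0289, 0.179], [0.5674, 0.0973, 0.179], [0.5889, 0.0984, 0.179]] [0.57361659 0.03626664 0.179     ]
top red (np.float64(272.375), np.float64(203.625)) 72 268 277 199 208 [0.59776784 0.13615966 0.161     ]
top handle ((326.91033935546875, 218.0758819580078), (62.45020294189453, 7.14191198348999), 4.763641834259033)
[[0.564, 0.0904, 0.179], [0.5775, 0.0893, 0.179], [0.5671, -0.027, 0.179], [0.5536, -0.0257, 0.179]] [0.56554441 0.03170361 0.179     ]
tri [0.59817308 0.13602618 0.15983942]
(752, 600, 3)
```

View pics/both.png

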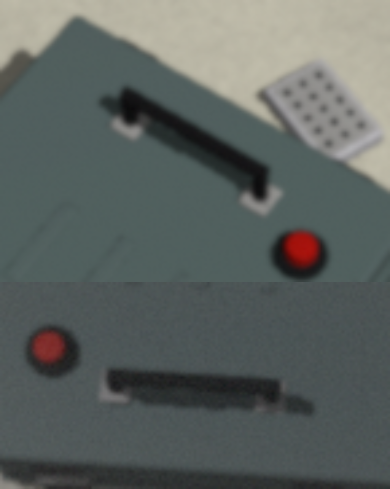

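The vent triangulates to (0.598, 0.136, 0.160), which fits its expected height of 0.161. The handle is at (0.566, 0.032, 0.179), and both views put the case yaw at about -4.8°. That agrees with the given vent-to-handle offset. I'll travel above the vent with the fingers shut.

Request:
carry_out:
  increments:
    - [[3.0,-2.6,0],[0,0,0],255]
    - [[6.1,-5.2,0],[0,0,0],255]
    - [[9.2,-7.7,0],[0,0,0],255]
    - [[12.2,-10.3,0],[0,0,0],255]
    - [[15.3,-12.9,0],[0,0,0],255]
  squeeze: 70

```text
clock: 0.52
tcp_pos: [0.2431, -0.3466, 0.3032]
orientation: [-179.9, 0.0, 13.7]
ft_force: [0.7, -0.4, 0.1]
gripper_width: 0.0256
finger_force: 0.0
```

Request:
carry_out:
  increments:
    - [[3.0,-2.6,0],[0,0,0],255]
    - [[6.1,-5.2,0],[0,0,0],255]
    - [[9.2,-7.7,0],[0,0,0],255]
    - [[12.2,-10.3,0],[0,0,0],255]
    - [[15.3,-12.9,0],[0,0,0],255]

```text
clock: 0.93
tcp_pos: [0.3611, -0.1848, 0.3036]
orientation: [-180.0, 0.0, 13.7]
ft_force: [0.6, -1.2, -0.1]
gripper_width: 0.0
finger_force: 0.0
```

Request:
carry_out:
  increments:
    - [[3.0,-2.6,0],[0,0,0],255]
    - [[6.1,-5.2,0],[0,0,0],255]
    - [[9.2,-7.7,0],[0,0,0],255]
    - [[12.2,-10.3,0],[0,0,0],255]
    - [[15.3,-12.9,0],[0,0,0],255]

```text
clock: 1.35
tcp_pos: [0.4791, -0.023, 0.3035]
orientation: [-180.0, 0.0, 13.8]
ft_force: [1.8, -0.8, 0.3]
gripper_width: -0.0
finger_force: 0.0
```

Request:
carry_out:
  increments:
    - [[3.0,-2.6,0],[0,0,0],255]
    - [[6.1,-5.2,0],[0,0,0],255]
    - [[9.2,-7.7,0],[0,0,0],255]
    - [[12.2,-10.3,0],[0,0,0],255]
    - [[15.3,-12.9,0],[0,0,0],255]

```text
clock: 1.77
tcp_pos: [0.5971, 0.1385, 0.3031]
orientation: [180.0, 0.1, 13.8]
ft_force: [-0.0, -1.0, 0.4]
gripper_width: 0.0
finger_force: 0.0
```

Request:
carry_out:
  increments:
    - [[0,0,0],[0,0,-7],255]
    - [[0,0,0],[0,0,-14],255]
    - [[0,0,0],[0,0,-21],255]
    - [[0,0,0],[0,0,-28],255]
    - [[0,0,0],[0,0,-35],255]

```text
clock: 2.18
tcp_pos: [0.5965, 0.1369, 0.3028]
orientation: [-179.9, 0.1, 49.1]
ft_force: [-0.1, -0.1, -0.1]
gripper_width: 0.0002
finger_force: 0.0
```

Request:
carry_out:
  increments:
    - [[0,0,0],[0,0,-7],255]
    - [[0,0,0],[0,0,-14],255]
    - [[0,0,0],[0,0,-21],255]
    - [[0,0,0],[0,0,-28],255]
    - [[0,0,0],[0,0,-36],255]

```text
clock: 2.6
tcp_pos: [0.5964, 0.1366, 0.303]
orientation: [-179.9, 0.0, 84.2]
ft_force: [0.4, 0.0, 1.1]
gripper_width: 0.0001
finger_force: 0.0
```

Request:
carry_out:
  increments:
    - [[0,0,0],[0,0,-0.5],255]
    - [[0,0,0],[0,0,-0.5],255]
    - [[0,0,0],[0,0,-0.5],255]

```text
clock: 2.85
tcp_pos: [0.5965, 0.1366, 0.3035]
orientation: [-180.0, 0.0, 84.3]
ft_force: [-0.2, -0.3, 0.2]
gripper_width: -0.0001
finger_force: 0.0
```

```bash
python3 - <<'E'
from h import *
o=get_obs()
print(o)
f=grab_frame("wrist");cv2.imwrite("pics/w1.png",f[:,:,::-1]);
f=f.astype(int);m=(f[...,0]>90)&(f[...,0]>2.2*f[...,1])
ys,xs=np.nonzero(m);print(len(xs),xs.mean(),ys.mean());c=get_calibration("wrist")
if len(xs):print(plane(c,(xs.mean(),ys.mean()),.161))
E
```

```text
{'clock': 2.85, 'joint_positions': array([ 6.62368103e+00,  1.61611077e+01,  2.07464053e+01,  9.46332130e+01,
       -1.44128826e-03,  1.02367606e+02]), 'dq': array([-0.06420039, -0.08487649,  0.13101215,  0.05472315,  0.05533936,
       -0.440659  ]), 'effort': array([ 1.08574670e-04, -4.25805187e+01,  3.18856966e+01,  8.50946788e-03,
       -7.53295410e-06, -3.01596025e-03]), 'tcp_pos': array([0.59648498, 0.13660891, 0.30346663]), 'orientation': array([-1.79953505e+02,  1.16705165e-02,  8.42560807e+01]), 'ft_force': array([-0.16306581, -0.2561187 ,  0.2199039 ]), 'moment': array([-0.0031045 ,  0.06097125, -0.02982269]), 'finger_force': 0.0, 'gripper_width': -0.00014365532490511634}
810 321.00123456790124 247.34197530864196
[0.59613963 0.13690758 0.161     ]
```

View pics/w1.png

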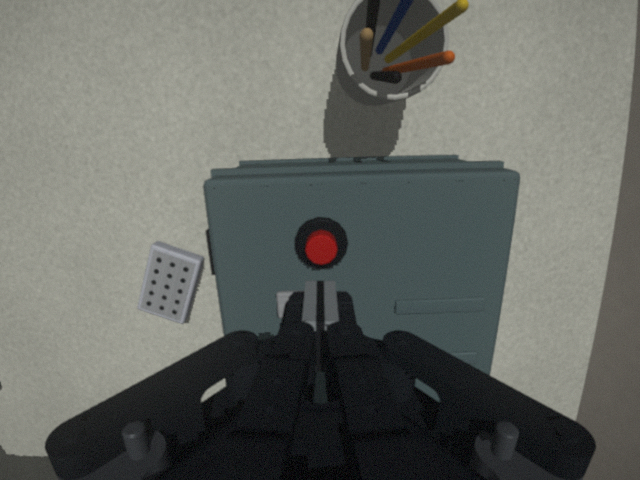

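The wrist view shows the vent at (321,247), right under the fingers, and puts it at (0.596, 0.137). I'll descend now.

Request:
carry_out:
  increments:
    - [[0,0,2.0],[0,0,0],255]
    - [[0,0,4.0],[0,0,0],255]
    - [[0,0,5.5],[0,0,0],255]
    - [[0,0,6.5],[0,0,0],255]
    - [[0,0,6.5],[0,0,0],255]

```text
clock: 3.32
tcp_pos: [0.5952, 0.1364, 0.2356]
orientation: [-179.7, 0.1, 84.3]
ft_force: [-0.4, -0.1, -0.5]
gripper_width: -0.0001
finger_force: 0.0
```

Request:
carry_out:
  increments:
    - [[0,0,0.15],[0,0,0],255]
    - [[0,0,0.3],[0,0,0],255]
    - [[0,0,0.5],[0,0,0],255]
    - [[0,0,0.6],[0,0,0],255]
    - [[0,0,0.6],[0,0,0],255]

```text
clock: 3.73
tcp_pos: [0.5971, 0.1367, 0.2338]
orientation: [179.9, -0.0, 84.4]
ft_force: [0.1, -0.8, 0.2]
gripper_width: -0.0
finger_force: 0.0
```

Request:
carry_out:
  increments:
    - [[0,0,0.1],[0,0,0],255]
    - [[0,0,0.2],[0,0,0],255]
    - [[0,0,0.2],[0,0,0],255]
    - [[0,0,0.2],[0,0,0],255]

```text
clock: 4.07
tcp_pos: [0.597, 0.1367, 0.2318]
orientation: [179.9, -0.0, 84.4]
ft_force: [-0.2, 0.0, 2.5]
gripper_width: 0.0001
finger_force: 1.7
```

Request:
carry_out:
  increments:
    - [[0,0,0.1],[0,0,0],255]
    - [[0,0,0.2],[0,0,0],255]
    - [[0,0,0.3],[0,0,0],255]
    - [[0,0,0.3],[0,0,0],255]

```text
clock: 4.4
tcp_pos: [0.597, 0.1366, 0.2283]
orientation: [179.9, -0.0, 84.4]
ft_force: [1.0, 0.3, 4.9]
gripper_width: 0.0001
finger_force: 2.4
```

Request:
carry_out:
  increments:
    - [[0,0,0.1],[0,0,0],255]
    - [[0,0,0.2],[0,0,0],255]
    - [[0,0,0.2],[0,0,0],255]

```text
clock: 4.65
tcp_pos: [0.597, 0.1367, 0.2276]
orientation: [179.9, -0.0, 84.4]
ft_force: [-0.9, -1.4, 8.2]
gripper_width: -0.0003
finger_force: 4.2
```

Request:
carry_out:
  increments:
    - [[0,0,0.1],[0,0,0],255]
    - [[0,0,0.2],[0,0,0],255]
    - [[0,0,0.2],[0,0,0],255]

```text
clock: 4.9
tcp_pos: [0.597, 0.1367, 0.2274]
orientation: [179.8, -0.0, 84.4]
ft_force: [-3.4, -0.1, 13.4]
gripper_width: -0.0002
finger_force: 6.9
```

The plunger is on its stop: about 6 mm of travel, then rigid at 13 N. Next I rise, open the fingers and move over the handle.

Request:
carry_out:
  increments:
    - [[0,0,-1.0],[0,0,0],255]
    - [[0,0,-3.0],[0,0,0],255]
    - [[0,0,-6.0],[0,0,0],0]
    - [[-2,-0.4,-8.0],[0,0,0],0]
    - [[-5,-1,-8.0],[0,0,0],0]

```text
clock: 5.32
tcp_pos: [0.5829, 0.0894, 0.3078]
orientation: [179.7, -0.1, 84.6]
ft_force: [0.8, -0.8, 1.2]
gripper_width: 0.0355
finger_force: 0.0
```

Request:
carry_out:
  increments:
    - [[-3,-0.6,0],[0,0,0],0]
    - [[-5.6,-1.1,0],[0,0,0],0]
    - [[-5.6,-1.1,0],[0,0,0],0]
    - [[-5.6,-1.1,0],[0,0,0],0]

```text
clock: 5.65
tcp_pos: [0.5646, 0.032, 0.3027]
orientation: [-179.8, -0.0, 84.2]
ft_force: [0.2, 0.2, 0.2]
gripper_width: 0.0827
finger_force: 0.0
```

```bash
python3 - <<'E'
from h import *
o=get_obs();print(o["tcp_pos"],o["orientation"],o["ft_force"],o["gripper_width"])
c=get_calibration("wrist");print(c)
f=grab_frame("wrist");cv2.imwrite("pics/w2.png",f[:,:,::-1])
for p in [(.566,.0325,.179),(.561,-.027,.179),(.571,.092,.179)]:
    q=np.linalg.inv(c["world_from_camera"])@np.r_[p,1];print(cv2.projectPoints(q[:3].reshape(1,3),np.zeros(3),np.zeros(3),c["K"],c["dist"])[0].ravel())
E
```

```text
[0.56458716 0.03201022 0.30265427] [-1.79833343e+02 -1.15660757e-02  8.42493272e+01] [0.18396621 0.19193308 0.1513685 ] 0.08270821358190525
{'K': array([[339.07245466,   0.        , 319.90379576],
       [  0.        , 339.07245466, 233.15414881],
       [  0.        ,   0.        ,   1.        ]]), 'dist': array([-0.06534811,  0.        ,  0.        ,  0.        ,  0.        ]), 'world_from_camera': array([[ 0.99483867, -0.09585616, -0.03328085,  0.5715001 ],
       [-0.10142487, -0.94909899, -0.29820146,  0.10845112],
       [-0.00300238,  0.30003785, -0.95392257,  0.37165209],
       [ 0.        ,  0.        ,  0.        ,  1.        ]])}
[324.51387173 257.45015079]
[325.71020543 340.80317488]
[323.03713173 157.6773782 ]
```

View pics/w2.png

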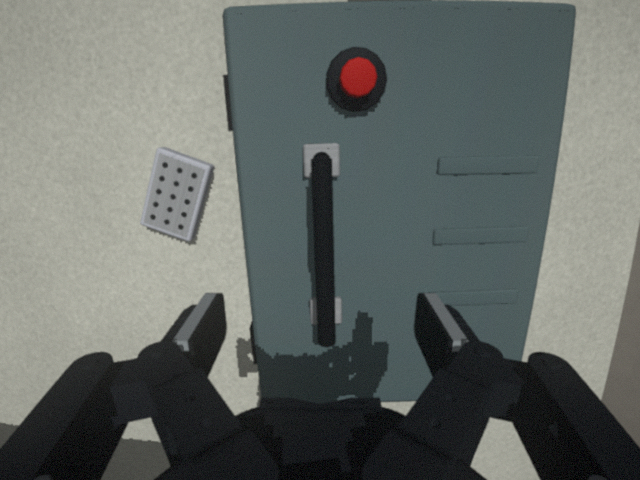

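The bar runs from (321,158) to (326,340), within 2 px of the prediction, and it lies midway between the pads. I'll descend and grip.

Request:
carry_out:
  increments:
    - [[0,0.1,2.0],[0,0,0],0]
    - [[0,0.1,4.0],[0,0,0],0]
    - [[0,0.1,6.0],[0,0,0],0]
    - [[0,0.1,7.0],[0,0,0],0]
    - [[0,0.1,7.0],[0,0,0],0]

```text
clock: 6.12
tcp_pos: [0.5646, 0.0342, 0.2298]
orientation: [-179.6, -0.0, 84.5]
ft_force: [-0.3, 0.5, -0.5]
gripper_width: 0.0854
finger_force: 0.0
```

Request:
carry_out:
  increments:
    - [[0,0,0],[0,0,0],100]
    - [[0,0,0],[0,0,0],150]
    - [[0,0,0],[0,0,0],180]
    - [[0,0,0],[0,0,0],200]
    - [[0,0,0],[0,0,0],210]
  squeeze: 30

```text
clock: 6.53
tcp_pos: [0.5669, 0.0331, 0.2352]
orientation: [179.9, -0.0, 84.4]
ft_force: [-0.0, -1.0, -0.9]
gripper_width: 0.0253
finger_force: 0.0
```

Request:
carry_out:
  increments:
    - [[0,0,0],[0,0,0],230]
    - [[0,0,0],[0,0,0],255]
    - [[0,0,0],[0,0,0],255]
    - [[0,0,0],[0,0,0],255]
    - [[0,0,0],[0,0,0],255]

```text
clock: 6.95
tcp_pos: [0.5667, 0.0331, 0.2348]
orientation: [179.9, 0.0, 84.4]
ft_force: [-0.7, 0.4, 4.4]
gripper_width: 0.0112
finger_force: 29.4
```

The grip is on the bar. I'll raise the squeeze and pull along the hinge arc in small steps, turning the tool with the lid.

Request:
carry_out:
  increments:
    - [[0,0,0],[0,0,0],255]
    - [[0,0,0],[0,0,0],255]
    - [[0,0,0],[0,0,0],255]
  squeeze: 90

```text
clock: 7.2
tcp_pos: [0.5667, 0.0331, 0.235]
orientation: [179.9, 0.0, 84.4]
ft_force: [-0.7, -1.0, 4.8]
gripper_width: 0.0096
finger_force: 87.8
```

Request:
carry_out:
  increments:
    - [[0,0.07,-0.1],[0.35,0,0],255]
    - [[0,0.15,-0.2],[0.7,0,0],255]
    - [[0,0.22,-0.3],[1.0,0,0],255]
    - [[0,0.3,-0.4],[1.4,0,0],255]
    - [[0,0.37,-0.5],[1.7,0,0],255]

```text
clock: 7.62
tcp_pos: [0.5692, 0.0328, 0.2363]
orientation: [-178.0, 0.0, 84.4]
ft_force: [1.3, -0.1, -10.1]
gripper_width: 0.0087
finger_force: 87.5
```

Request:
carry_out:
  increments:
    - [[0,0.05,-0.1],[0.35,0,0],255]
    - [[0,0.1,-0.2],[0.7,0,0],255]
    - [[0,0.1,-0.2],[0.7,0,0],255]
    - [[0,0.1,-0.2],[0.7,0,0],255]

```text
clock: 7.95
tcp_pos: [0.5715, 0.0326, 0.2409]
orientation: [-177.6, -0.0, 84.4]
ft_force: [1.4, 0.3, -5.9]
gripper_width: 0.0088
finger_force: 88.4
```

Request:
carry_out:
  increments:
    - [[0,0.12,-0.15],[0.6,0,0],255]
    - [[0,0.25,-0.3],[1.2,0,0],255]
    - [[0,0.38,-0.45],[1.8,0,0],255]
    - [[0,0.5,-0.6],[2.4,0,0],255]
    - [[0,0.5,-0.6],[2.4,0,0],255]

```text
clock: 8.37
tcp_pos: [0.5772, 0.0321, 0.248]
orientation: [-175.3, -0.0, 84.4]
ft_force: [1.5, 0.4, -3.8]
gripper_width: 0.0092
finger_force: 88.9
```

Request:
carry_out:
  increments:
    - [[0,0.12,-0.12],[0.5,0,0],255]
    - [[0,0.25,-0.25],[1.0,0,0],255]
    - [[0,0.4,-0.38],[1.5,0,0],255]
    - [[0,0.5,-0.5],[2.1,0,0],255]
    - [[0,0.5,-0.5],[2.1,0,0],255]

```text
clock: 8.78
tcp_pos: [0.5813, 0.0318, 0.2515]
orientation: [-173.0, -0.0, 84.4]
ft_force: [-1.2, 1.4, -1.5]
gripper_width: 0.0088
finger_force: 89.2
```

```bash
python3 - <<'E'
from h import *
o=get_obs();print(o["tcp_pos"],o["orientation"],o["ft_force"],o["gripper_width"],o["moment"])
s=grab_frame("scene");w=grab_frame("wrist")
cv2.imwrite("pics/e.png",np.hstack([cv2.resize(s[140:380,170:410],(400,400)),cv2.resize(w,(400,300))[:,:].copy() if 0 else cv2.copyMakeBorder(cv2.resize(w,(400,300)),0,100,0,0,0)])[:,:,::-1])
E
```

```text
[0.58133249 0.03178821 0.25148659] [-1.72960590e+02 -2.25787305e-02  8.44048307e+01] [-1.22688539  1.37539542 -1.53782884] 0.008842088511349605 [0.28323916 0.11755999 0.27281624]
```

View pics/e.png

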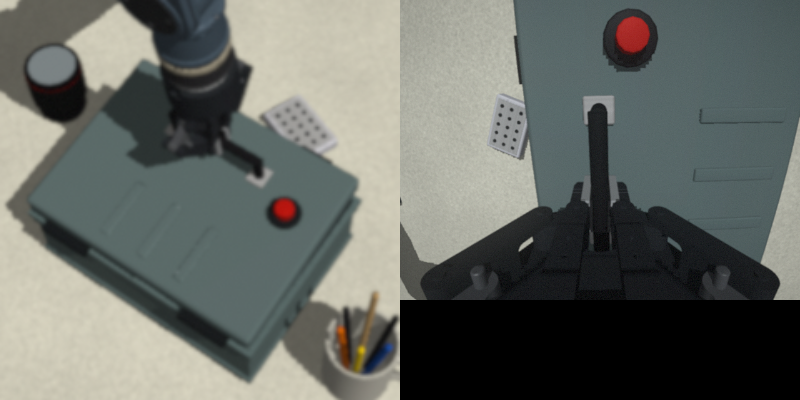

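The fingers hold the bar, the lid is ajar, and the mug, tin and lens are untouched. I'll measure the lid angle from the red vent.

```bash
cat >a.py <<'E'
from h import *
from scipy.optimize import least_squares
C={n:get_calibration(n) for n in("scene","top","wrist")};R={};P={}
roi={"scene":(245,295,315,370),"top":(185,220,250,295),"wrist":(0,300,200,500)}
def cen(f,n):
    f=f.astype(int);r,g=f[...,0],f[...,1];m=np.zeros(r.shape,bool);a,b,c,d=roi[n];m[a:b,c:d]=((r>90)&(r>2.2*g))[a:b,c:d]
    ys,xs=np.nonzero(m);return xs.mean(),ys.mean(),len(xs)
o=get_obs();print(o["clock"],o["tcp_pos"],o["orientation"],o["ft_force"])
for n in C:
    c=cen(grab_frame(n),n);R[n]=ray(C[n],c[:2])
    if n!="wrist":P[n]=ray(C[n],cen(cv2.imread(f"pics/{n}0.png")[:,:,::-1],n)[:2])
before=tri(list(P.values()));p=tri([R["scene"],R["top"]]);print(before,p,p-before,"with wrist",tri(list(R.values())))
dz=p[2]-before[2];dx=p[0]-before[0]
f=lambda t:[.142*np.sin(t)+.048*(np.cos(t)-1)-dz, .142*(1-np.cos(t))+.048*np.sin(t)-dx]
t=least_squares(lambda v:f(v[0]),[.1]).x[0];print("theta",t,"gap",.224*t)
# least-square angle from the two views: reprojection differences along the arc
E
python3 a.py
```

```text
8.8833 [0.58125574 0.0317761  0.25131041] [-1.73004055e+02 -1.39629205e-02  8.44086563e+01] [-2.27285511  1.48825926 -1.22131882]
[0.59845428 0.13579063 0.15890414] [0.60508612 0.14028807 0.18051478] [0.00663184 0.00449744 0.02161064] with wrist [0.6034586  0.13807587 0.17660205]
theta 0.1489985433115116 gap 0.0333756737017786
```

```bash
cat >>a.py <<'E'
ex=np.array([np.cos(np.radians(-5.3)),np.sin(np.radians(-5.3)),0])
P0=np.array([.5975,.1363,.161])
def pt(t):return P0+ex*(.142*(1-np.cos(t))+.048*np.sin(t))+np.array([0,0,.142*np.sin(t)+.048*(np.cos(t)-1)])
def proj(c,p):
    q=np.linalg.inv(c["world_from_camera"])@np.r_[p,1];return cv2.projectPoints(q[:3].reshape(1,3),np.zeros(3),np.zeros(3),c["K"],c["dist"])[0].ravel()
for n in C:
    o_,d=R[n];c=proj(C[n],o_+d)
    off=0
    if n in P:off=proj(C[n],P[n][0]+P[n][1])-proj(C[n],P0)
    print(n,"px",c,"off",off,[(t,(proj(C[n],pt(t))+off).round(1).tolist()) for t in(.08,.1,.12,.14,.16)])
E
python3 a.py
```

```text
9.0333 [0.58118611 0.03178134 0.25128746] [-1.73038005e+02 -1.65118131e-02  8.44080954e+01] [-2.1885848   1.95627381 -1.22009209]
[0.59845428 0.13579063 0.15890414] [0.60508612 0.14028807 0.18051478] [0.00663184 0.00449744 0.02161064] with wrist [0.60344848 0.13807501 0.17659131]
theta 0.1489985433115116 gap 0.0333756737017786
scene px [340.27007299 264.95620438] off [-0.72780247  0.81874023] [(0.08, [340.5, 265.6]), (0.1, [340.2, 265.4]), (0.12, [339.8, 265.1]), (0.14, [339.5, 264.9]), (0.16, [339.1, 264.8])]
top px [267.  198.5] off [ 0.23430451 -0.15944642] [(0.08, [272.1, 200.1]), (0.1, [272.0, 199.1]), (0.12, [271.9, 198.1]), (0.14, [271.8, 197.1]), (0.16, [271.7, 196.0])]
wrist px [371.98353219  54.58172132] off 0 [(0.08, [372.4, 51.8]), (0.1, [375.7, 50.3]), (0.12, [379.3, 48.7]), (0.14, [383.3, 47.0]), (0.16, [387.5, 45.3])]
```

Kinematics gives about 0.105 rad and the vision estimates cluster around 0.10 to 0.12, roughly a 24 mm gap. I'll open it about 5 mm more at the handle.

Request:
carry_out:
  increments:
    - [[0,0.1,-0.15],[0.2,0,0],255]
    - [[0,0.2,-0.35],[0.4,0,0],255]
    - [[0,0.27,-0.5],[0.6,0,0],255]
    - [[0,0.27,-0.5],[0.6,0,0],255]
    - [[0,0.27,-0.5],[0.6,0,0],255]

```text
clock: 9.6
tcp_pos: [0.5844, 0.0315, 0.256]
orientation: [-172.4, -0.0, 84.4]
ft_force: [-4.4, 2.2, -0.4]
gripper_width: 0.0089
finger_force: 89.2
```

```bash
python3 a.py; python3 - <<'E'
from h import *
s=grab_frame("scene");t=grab_frame("top")
cv2.imwrite("pics/e2.png",np.hstack([cv2.resize(s[140:380,170:410],(400,400)),cv2.resize(t[100:300,210:410],(400,400))])[:,:,::-1])
E
```

```text
9.6 [0.5844281  0.03151513 0.25595679] [-1.72374620e+02 -2.54039297e-02  8.44089602e+01] [-4.37220528  2.20537483 -0.44945864]
[0.59845428 0.13579063 0.15890414] [nan nan nan] [nan nan nan] with wrist [nan nan nan]a.py:7: RuntimeWarning: Mean of empty slice.
  ys,xs=np.nonzero(m);return xs.mean(),ys.mean(),len(xs)
  ret = ret.dtype.type(ret / rcount)
Traceback (most recent call last):
  File "a.py", line 15, in <module>
    t=least_squares(lambda v:f(v[0]),[.1]).x[0];print("theta",t,"gap",.224*t)
      ~~~~~~~~~~~~~^^^^^^^^^^^^^^^^^^^^^^^
ValueError: Residuals are not finite in the initial point.
```

View pics/e2.png

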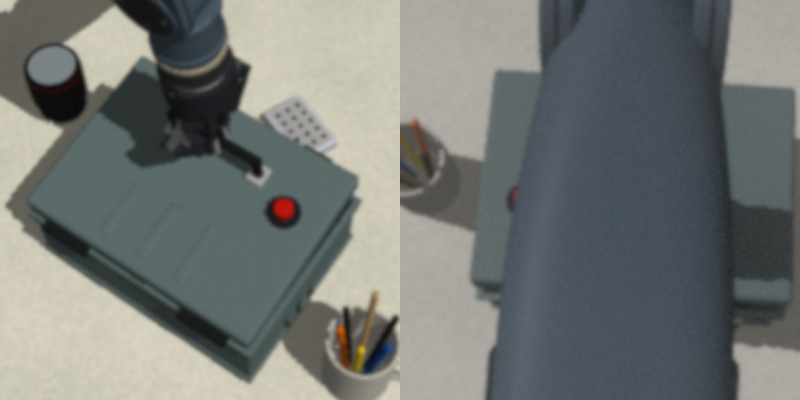

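In the top view the arm hides the vent, which explains that view's bias. TCP rise (21.1 mm), advance (17.8 mm) and turn (7.7°) all match 0.135 rad. One check for slip: the vent as the wrist camera sees it, relative to the tool, with the bias taken from w2.

```bash
python3 - <<'E'
from h import *
from scipy.spatial.transform import Rotation as Ro
def cen(f):
    f=f.astype(int);m=(f[...,0]>90)&(f[...,0]>2.2*f[...,1]);m[300:]=0;ys,xs=np.nonzero(m);return xs.mean(),ys.mean(),ys.min()
c2=get_calibration("wrist");o=get_obs();f=grab_frame("wrist")
T=np.eye(4);T[:3,:3]=Ro.from_euler("xyz",o["orientation"],degrees=True).as_matrix();T[:3,3]=o["tcp_pos"]
X=np.linalg.inv(T)@c2["world_from_camera"]  # tool from camera
c=cen(f);print("px",c)
T0=np.eye(4);T0[:3,:3]=Ro.from_euler("xyz",[-179.83,-.01,84.25],degrees=True).as_matrix();T0[:3,3]=[.56459,.03201,.30265]
cw=dict(c2);cw["world_from_camera"]=T0@X
cc=cen(cv2.imread("pics/w2.png")[:,:,::-1]);V=plane(cw,cc[:2],.161);print("vent w2",V)
ex=np.array([np.cos(np.radians(-5.5)),np.sin(np.radians(-5.5)),0])
for t in(.1,.115,.125,.135,.145,.155):
    p=V+ex*(.142*(1-np.cos(t))+.048*np.sin(t))+np.array([0,0,.142*np.sin(t)+.048*(np.cos(t)-1)])
    q=np.linalg.inv(c2["world_from_camera"])@np.r_[p,1];print(t,cv2.projectPoints(q[:3].reshape(1,3),np.zeros(3),np.zeros(3),c2["K"],c2["dist"])[0].ravel())
E
```

```text
px (np.float64(370.78527099710385), np.float64(54.89077368638809), np.int64(26))
vent w2 [0.59583803 0.13473796 0.161     ]
0.1 [365.51751022  57.73800683]
0.115 [367.89688816  56.68932718]
0.125 [369.56710139  55.97640309]
0.135 [371.30646084  55.2522925 ]
0.145 [373.11670579  54.51687792]
0.155 [374.99961535  53.77004716]
```

The wrist view gives about 0.132 to 0.14 rad, a 30 mm gap, so I'm handing in.

```bash
python3 -c "
from rig import *
print(get_obs()['finger_force'],finish_job())"
```

```text
the job is handed in; nothing more can be done
89.17944073677063 None
```

I pressed the vent plunger to its stop and pulled the lid free of the gasket. The job is handed in with the gripper still holding the handle and the lid about 0.135 rad open, roughly 3 cm at the front, and the mug, lens and tin untouched.

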